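Stand the volumetric flasks in their dishes

TASK

Pick out the three long-necked, pear-shaped volumetric flasks and stand each one upright in the white dish of its own size: the large flask in the large dish, the medium in the medium, the small in the small. Set them down inside the rims without dropping or knocking them over, and leave the conical flask, the bottle, the beaker and the jar where they stand.

Things in the scene. Friction and masses are not known exactly. Their poses are not given: they have to be found in the camera images.
- flask_large_center (a point): large volumetric flask, loose, empty, upright, amber glass; this point is on its axis, half-way up, 87.5 mm above its base. 175 mm tall, flat base 52 mm across, pear-shaped bulb 68 mm across, straight neck 20 mm across from 80 to 161 mm above the base, then a fixed white stopper just as wide, 14 mm high. Grip the neck from above, about 30 mm below the top, so that the stopper clears the hand. z: its axis, up
- flask_medium_center (a point): medium volumetric flask, loose, empty, upright, amber glass; this point is on its axis, half-way up, 70 mm above its base. 140 mm tall, flat base 41 mm across, pear-shaped bulb 53 mm across, straight neck 18 mm across from 62 to 126 mm above the base, then a fixed white stopper just as wide, 14 mm high. Grip the neck from above, about 30 mm below the top, so that the stopper clears the hand. z: its axis, up
- flask_small_center (a point): small volumetric flask, loose, empty, upright, amber glass; this point is on its axis, half-way up, 55 mm above its base. 110 mm tall, flat base 31 mm across, pear-shaped bulb 40 mm across, straight neck 16 mm across from 45 to 96 mm above the base, then a fixed white stopper just as wide, 14 mm high. Grip the neck from above, about 30 mm below the top, so that the stopper clears the hand. z: its axis, up
- dish_large: large round white porcelain dish, fixed to the bench: 98 mm across outside, 92 mm inside, rim 12 mm high, inner floor 4 mm above the bench. Origin on its axis at the bench top; z up
- dish_medium: medium round white porcelain dish, fixed to the bench: 78 mm across outside, 72 mm inside, rim 12 mm high, inner floor 4 mm above the bench. Origin on its axis at the bench top; z up
- dish_small: small round white porcelain dish, fixed to the bench: 60 mm across outside, 54 mm inside, rim 12 mm high, inner floor 4 mm above the bench. Origin on its axis at the bench top; z up
- conical_flask_mid (a point): bystander, loose: middle (55 mm up) of a conical amber flask with a short neck and white stopper, 110 mm tall, 66 mm across at the base
- reagent_bottle_mid (a point): bystander, loose: middle (57 mm up) of a straight-sided amber bottle with a white cap and a paper label, 115 mm tall, 56 mm across
- beaker_mid (a point): bystander, loose: middle (40 mm up) of an open clear glass beaker, 80 mm tall, 64 mm across
- jar_mid (a point): bystander, loose: middle (30 mm up) of a squat amber jar with a white cap, 60 mm tall, 54 mm across

How it is judged:
By the outcome, as a careful person would: the job done as asked, in the order asked, and still so for the second after the job is handed in, with the robot touching nothing.
It also fails if it takes over 96 s, if anything falls off the work surface, if the arm or the gripper's body presses on something with over 40 N, if the wrist force passes 120 N, or if a joint passes its speed limit or range.

ROBOT

A 7-joint arm with a two-finger parallel gripper is mounted at the origin on the work surface. World frame = base frame: x ahead of the robot, y to its left, z up, the work surface at z = 0. Lengths are in m, angles in degrees, forces in N, time in s.
With the tool pointing down it reaches from about 0.425 to 0.875 m from the base axis. Payload 4.7 kg.
Tool frame: the origin (TCP) lies on the mounting face of the last link; the fingertips stand 182 mm ahead of it and the grasp point (between the pads) lies 164 mm ahead of it; z points along the fingers, x is the direction in which the jaws open and shut, and the axes are right-handed (so a half turn about z gives the same grasp; the last joint's range is limited). The gripper opens to 87 mm and grips with 3 to 60 N. Pads are 19 mm wide; open, the fingers measure 117 mm over their backs; the gripper's body (75 mm by 190 mm) begins 51 mm behind the grasp point.
Start: joints at [-70.468, 18.392, -4.016, 83.108, 1.295, 78.541, -3.26], TCP at [0.209, 0.616, 0.405] pointing down, gripper open.
Joint ranges: [-163.93, 163.93], [-17.29, 119.83], [-79.2, 71.16], [3.27, 140.29], [-89.18, 269.18], [5.43, 117.66], [-154.24, 154.24]. Speed limits (degrees/s): [147.25, 147.25, 180, 180, 180, 180, 180].

INTERFACE

Orientations are given as [roll, pitch, yaw] about the fixed x, y, z axes, in that order (R = Rz(yaw) Ry(pitch) Rx(roll)).
In Python, from cell import status, cams, env, outline_of, landmark_of gives the robot as it stands. The module is installed in compiled form; this text tells all that it offers.
- The arm moves only by the tool jog_arm, never from a script. Its argument "rows" is a list of rows, each a list of 7 numbers: the closure, from 0 (fully open) to 1 (shut), then the shift along the tool's x, y, z in m, then the turn, a rotation vector about the tool's x, y, z in degrees. A call has 1 to 12 rows; each row shifts and turns the commanded pose from where the row before left it, along the tool's axes as they then stand; what a row does not reach is not made up. A row lasts 1/12 s, in which the tool goes at most 41.7 mm and 7.16 degrees, less where a joint would pass 70% of its speed; a pose out of reach is approached as far as the arm can. A call with a gripper value outside its range is refused whole. The fingers move at their own pace and stop on an object; "grip_force" is the grip in N (left out, the last holds). Time passes only in rows, so rows that do not move let the fingers close. It gives the time, the measured TCP pose, the force and the opening at its end, in the units of the state.
- status.get_obs(): the state, without advancing time (a new reading comes with each control period).
- cams.read_camera(name): name is "side" or "top" or "wrist"; returns (picture, depth): 400x640x3 uint8, red, green, blue; 400x640 float32, m along the optical axis (not along the pixel's ray), 0 where there is no reading.
- cams.camera_params(name): a dict with "vfov" (degrees; the focal length in pixels is half the picture's height over the tangent of half this angle, whatever the lens; pixels are square), "cx", "cy" (the principal point, pixels), "eye" and "attitude" of the camera in the world. Camera axes: x right, y up, looking along -z (the intrinsics and any distortion apply to the point x, -y, -z); pixel columns grow to the right and rows downward; lengths in m; the calibration is good to about 2 mm. The wrist camera is an equidistant fisheye: a pixel r from the principal point sees the ray r / f radians off the axis. A picture is of the moment at which its call begins: read the wrist's pose just before it. camera_params takes no time and is no camera call; for the wrist camera it gives the pose at the moment of the call.
- env.sign_off(): hands the job in, once; it reports no verdict.
Trained networks look in the newest picture that a camera, given by its name, has taken for a name from the list of things; names that differ only in an ending like _2 or _b are one class to them, and where a whole thing is asked for, a point or a joint stands for the part that bears it (a point fixed in the world has none). Each returns a list of dicts, best first, with "conf" (0 to 1); they miss things now and then, are a little off and sometimes report something else, mostly with a low value. They report only what shows in the picture. A call takes as long as a camera call.
- outline_of(camera, name): "pixels" (400x640 bool, what is visible of it) and "box" ([left, top, right, bottom] in pixels, round what is visible of it).
- landmark_of(camera, name): "position" ([row, column] in pixels: a listed point, or the origin of a listed thing).
The state is a dict: "time_s": time; "qpos": joint angles; "joint_velocities": joint speeds; "effort": joint torques, N m; "tool_pos": TCP position; "tool_rot": TCP orientation; "force": force on the tool from outside, world axes, zero at the start; "wrist_torque": the same for the moment, N m; "grip_width": finger opening in m.
Only numpy, scipy, OpenCV 4.12 (cv2) and the standard library are available. Lean on these libraries where they do the work, as an engineer would, in place of code of your own. Each camera call takes 0.05 s, during which the arm holds its last target. There are 200 camera calls.

## Working session

There is one attempt and no reset: what is moved stays moved. The work goes in short steps, Python scripts to look and compute and a tool call to move; the robot and the scene stay as the last step left them, time stands still between calls to the robot, and variables do not carry over. Pictures are saved under pics/ and viewed, about 12 in all and at most 16, crops included, and the job is handed in when it is done.

Besides the shell and the picture viewer there is one more tool, called after "Request:" by a JSON object that holds its "method" and its "body". jog_arm: Moves the arm, as the interface text tells. Its arguments: {"type":"object","properties":{"rows":{"type":"array"},"grip_force":{"type":"number"}},"required":["rows"]}

```bash
mkdir -p pics
python3 - <<'E'
from cell import status,cams
import cv2
o=status.get_obs();print(o)
for n in("top","side"):
    p,d=cams.read_camera(n);cv2.imwrite(f"pics/{n}0.png",p[:,:,::-1]);print(n,cams.camera_params(n))
print(cams.camera_params("wrist"))
E
```

```text
{'time_s': 0.0, 'qpos': array([-70.46863112,  18.44051107,  -4.0147852 ,  83.17550726,
         1.29484226,  78.54006768,  -3.25940357]), 'joint_velocities': array([ 0.01651072,  0.09092653,  0.00577574,  0.06346833, -0.01960187,
       -0.04221028, -0.00719584]), 'effort': array([-1.76418282e-03, -4.91292429e+01, -4.04916890e-01, -3.12526774e+01,
       -6.40500477e-02,  4.34371771e-02,  2.00525628e-04]), 'tool_pos': array([0.20862334, 0.61539615, 0.40363931]), 'tool_rot': array([1.79994186e+02, 1.10854674e-01, 7.12782454e+01]), 'force': array([ 0.10555846,  0.70278925, -0.34273223]), 'wrist_torque': array([ 0.00207559, -0.01924104,  0.02003723]), 'grip_width': 0.08718286355619073}
top {'vfov': 56.25969005394765, 'cx': 319.35828589894237, 'cy': 202.08489373308026, 'eye': array([0.32968141, 0.02383397, 1.25983283]), 'attitude': array([  9.20784009,  -0.09560816, -90.52395582])}
side {'vfov': 50.966961888038654, 'cx': 317.6233307214935, 'cy': 201.1859972849691, 'eye': array([ 0.35697186, -1.04319142,  0.80010949]), 'attitude': array([55.43866593, -0.42035863, -8.34924583])}
{'vfov': 65.70646984690485, 'cx': 314.66656156983663, 'cy': 196.54370750230436, 'eye': array([0.14591669, 0.63680872, 0.38425606]), 'attitude': array([-13.93715741,   0.13089862,  71.29028438])}
```

View pics/top0.png

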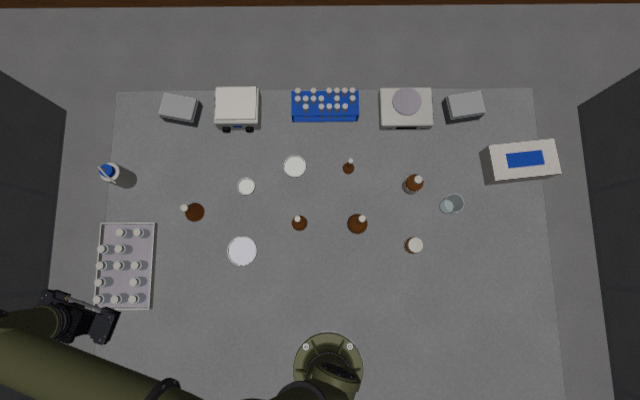

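View pics/side0.png

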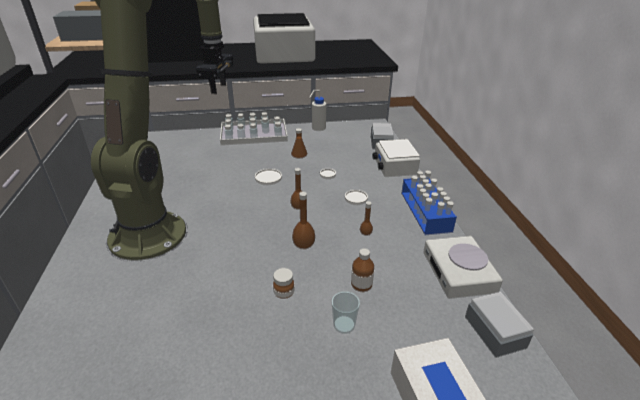

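```bash
cat > h.py <<'E'
import numpy as np
from cell import status,cams,outline_of,landmark_of
from scipy.spatial.transform import Rotation as R
Z=dict(flask_large_center=.0875,flask_medium_center=.07,flask_small_center=.055,dish_large=0,dish_medium=0,dish_small=0,conical_flask_mid=.055,reagent_bottle_mid=.057,beaker_mid=.04,jar_mid=.03)
def ray(cp,row,col,wrist=False):
    f=200/np.tan(np.radians(cp["vfov"])/2)
    u,v=(col-cp["cx"])/f,(row-cp["cy"])/f
    if wrist:
        r=np.hypot(u,v);s=np.sin(r)/max(r,1e-9);d=np.array([u*s,-v*s,-np.cos(r)])
    else: d=np.array([u,-v,-1.])
    return R.from_euler("xyz",cp["attitude"],degrees=True).apply(d)
def at(cp,row,col,z,wrist=False):
    d=ray(cp,row,col,wrist);return (cp["eye"]+d*(z-cp["eye"][2])/d[2])[:2]
E
python3 - <<'E'
from h import *
for n in("top","side"):
    cp=cams.camera_params(n)
    cams.read_camera(n)
    for k,z in Z.items():
        for r in landmark_of(n,k)[:2]:
            print(n,k,round(r["conf"],2),np.round(r["position"],1),np.round(at(cp,*r["position"],z),4))
E
```

```text
top flask_large_center 0.64 [220.1 358.7] [ 0.4611 -0.1033]
top flask_medium_center 0.59 [219.8 299.4] [0.4657 0.0844]
top flask_small_center 0.41 [165.6 352.4] [ 0.6465 -0.0906]
top dish_large 0.76 [250.5 244.2] [0.3723 0.2724]
top dish_small 0.78 [187.7 246.5] [0.5861 0.2694]
top conical_flask_mid 0.9 [210.7 191.6] [0.5003 0.4353]
top conical_flask_mid 0.61 [170.5 297.1] [0.6314 0.0927]
top reagent_bottle_mid 0.75 [185.9 414.1] [ 0.5757 -0.2913]
top reagent_bottle_mid 0.51 [204.2 449.5] [ 0.5139 -0.4036]
top beaker_mid 0.78 [204.7 451.2] [ 0.5148 -0.4152]
top beaker_mid 0.62 [243.8 412.5] [ 0.3875 -0.2811]
top jar_mid 0.61 [247.7 411.8] [ 0.3754 -0.2807]
side flask_large_center 0.81 [217.2 302.7] [ 0.4588 -0.0939]
side flask_medium_center 0.64 [191.2 299. ] [0.4657 0.068 ]
side flask_small_center 0.72 [219.7 369.2] [ 0.6561 -0.0894]
side dish_large 0.76 [177.9 270.7] [0.3835 0.2765]
side dish_medium 0.74 [200.2 354.2] [0.6547 0.0944]
side dish_small 0.48 [267.6 364. ] [ 0.6107 -0.2289]
side dish_small 0.46 [174.7 326.1] [0.5876 0.2719]
side conical_flask_mid 0.58 [141.2 297.9] [0.5029 0.4496]
side conical_flask_mid 0.44 [218.9 368.5] [ 0.655  -0.0853]
side reagent_bottle_mid 0.79 [269.7 366. ] [ 0.5958 -0.295 ]
side beaker_mid 0.95 [314.8 349.4] [ 0.5282 -0.4166]
side jar_mid 0.66 [284.8 283.9] [ 0.3874 -0.2921]
```

The top view shows the volumetric flasks at (357,223) large, (299,223) medium and (348,168) small. The dishes are at (242,251), (294,166) and (246,187). The side view agrees. The conical flask is at (195,211), clear of the path. Next I'll refine the stopper and dish centres by colour.

Run:
```python
from h import *
import cv2
G=dict(L=(.460,-.098,.168,.020),M=(.466,.076,.133,.018),S=(.651,-.090,.103,.016),dL=(.378,.274,.012,.098),dM=(.655,.094,.012,.078),dS=(.587,.271,.012,.06))
for n in("top","side"):
    p,d=cams.read_camera(n);cp=cams.camera_params(n);f=200/np.tan(np.radians(cp["vfov"])/2)
    Rm=R.from_euler("xyz",cp["attitude"],degrees=True)
    hsv=cv2.cvtColor(p,cv2.COLOR_RGB2HSV)
    m=((hsv[...,2]>165)&(hsv[...,1]<70)).astype(np.uint8)
    nl,lab,st,ce=cv2.connectedComponentsWithStats(m)
    for k,(x,y,z,w) in G.items():
        c=Rm.inv().apply(np.array([x,y,z])-cp["eye"]);u=cp["cx"]+f*c[0]/-c[2];v=cp["cy"]-f*c[1]/-c[2]
        i=1+np.argmin(np.hypot(*(ce[1:]-[u,v]).T));s=st[i]
        col,row=(s[0]+s[2]/2-.5,s[1]+s[3]/2-.5)
        print(n,k,"pred",round(u),round(v),"got",ce[i].round(1),"box",s[:5],"ctr",np.round(at(cp,ce[i][1],ce[i][0],z),4),"boxctr",np.round(at(cp,row,col,z),4))
```

```text
top L pred 360 217 got [361.7 218. ] box [359 216   6   5  24] ctr [ 0.4581 -0.1034] boxctr [ 0.4582 -0.1029]
top M pred 301 217 got [297.1 218.4] box [295 217   5   4  17] ctr [0.4628 0.0881] boxctr [0.4625 0.0885]
top S pred 354 160 got [350.1 160.1] box [349 159   3   3   8] ctr [ 0.652  -0.0792] boxctr [ 0.6524 -0.0788]
top dL pred 243 249 got [242.  250.5] box [229 237  27  29 612] ctr [0.372  0.2774] boxctr [0.3703 0.2773]
top dM pred 297 167 got [294.5 166.1] box [284 156  22  20 326] ctr [0.6579 0.104 ] boxctr [0.6599 0.1041]
top dS pred 245 187 got [246.  186.2] box [239 178  15  16 182] ctr [0.5888 0.269 ] boxctr [0.5913 0.269 ]
side L pred 303 194 got [302.7 193.2] box [300 191   7   5  23] ctr [ 0.4601 -0.0923] boxctr [ 0.4609 -0.0916]
side M pred 298 173 got [297.2 168.9] box [295 168   6   3  14] ctr [0.4648 0.1007] boxctr [0.4656 0.0997]
side S pred 369 207 got [368.  202.2] box [366 201   5   3  13] ctr [ 0.6542 -0.0674] boxctr [ 0.6544 -0.0667]
side dL pred 269 176 got [268.  175.9] box [255 169  27  14 258] ctr [0.3743 0.2718] boxctr [0.3743 0.2747]
side dM pred 355 197 got [356.  196.5] box [345 191  23  12 198] ctr [0.6611 0.0983] boxctr [0.661  0.0981]
side dS pred 326 172 got [327.9 172.8] box [320 168  16   9  86] ctr [0.5929 0.2647] boxctr [0.5924 0.2706]
```

```bash
cat >> h.py <<'E'
def rows(targets,yaw0,p0,grip=0):
    "targets: (x,y,z,yaw,nrows); tool points down; shifts along the tool axes as they stand"
    p=np.array(p0,float);y=yaw0;out=[]
    for x,yy,z,yw,n in targets:
        d=(np.array([x,yy,z])-p)/n;t=-(yw-y)/n
        for i in range(n):
            s=R.from_euler("xyz",[180,0,y],degrees=True).inv().apply(d)
            out.append([grip,*np.round(s,3),0,0,round(t,1)]);y-=round(t,1)
            p=p+R.from_euler("xyz",[180,0,y+round(t,1)],degrees=True).apply(np.round(s,3))
    print(str([[float(v) for v in r] for r in out]).replace(".0,",",").replace(".0]","]").replace(" ",""),p.round(4),round(y,2))
E
python3 - <<'E'
from h import *
rows([(.5,.25,.404,0,12)],71.28,(.2086,.6154,.4036))
E
```

```text
[[0,-0.021,0.033,-0,0,0,5.9],[0,-0.018,0.035,-0,0,0,5.9],[0,-0.014,0.036,-0,0,0,5.9],[0,-0.01,0.038,-0,0,0,5.9],[0,-0.006,0.038,-0,0,0,5.9],[0,-0.002,0.039,-0,0,0,5.9],[0,0.002,0.039,-0,0,0,5.9],[0,0.006,0.039,-0,0,0,5.9],[0,0.01,0.038,-0,0,0,5.9],[0,0.014,0.037,-0,0,0,5.9],[0,0.017,0.035,-0,0,0,5.9],[0,0.021,0.033,-0,0,0,5.9]] [0.5018 0.2489 0.4036] 0.48
```

Request:
{"method": "jog_arm", "body": {"rows": [[0,-0.021,0.033,0,0,0,5.9],[0,-0.018,0.035,0,0,0,5.9],[0,-0.014,0.036,0,0,0,5.9],[0,-0.01,0.038,0,0,0,5.9],[0,-0.006,0.038,0,0,0,5.9],[0,-0.002,0.039,0,0,0,5.9],[0,0.002,0.039,0,0,0,5.9],[0,0.006,0.039,0,0,0,5.9],[0,0.01,0.038,0,0,0,5.9],[0,0.014,0.037,0,0,0,5.9],[0,0.017,0.035,0,0,0,5.9],[0,0.021,0.033,0,0,0,5.9]], "grip_force": 15}}

```text
time_s: 2.3
tool_pos: [0.5026, 0.2474, 0.4052]
tool_rot: [-180.0, -0.0, 0.2]
force: [0.9, 0.8, -0.3]
grip_width: 0.0869
```

Request:
{"method": "jog_arm", "body": {"rows": [[0,-0.004,0.035,0,0,0,0],[0,-0.005,0.035,0,0,0,0],[0,-0.004,0.035,0,0,0,0],[0,-0.004,0.035,0,0,0,0],[0,-0.005,0.035,0,0,0,0],[0,-0.004,0.035,0,0,0,0],[0,-0.004,0.035,0,0,0,0],[0,-0.005,0.035,0,0,0,0],[0,-0.004,0.034,0,0,0,0],[0,-0.004,0.033,0,0,0,0],[0,0,0,0,0,0,0],[0,0,0,0,0,0,0]]}}

```text
time_s: 3.3
tool_pos: [0.4613, -0.1003, 0.4052]
tool_rot: [-180.0, -0.1, 0.2]
force: [0.4, 0.6, -0.9]
grip_width: 0.0873
```

```bash
cat >> h.py <<'E'
def wlook(fn,G,thr=150):
    import cv2
    o=status.get_obs();cp=cams.camera_params("wrist");p,d=cams.read_camera("wrist")
    print(o["time_s"],o["tool_pos"].round(4),o["tool_rot"].round(2))
    f=200/np.tan(np.radians(cp["vfov"])/2);Rm=R.from_euler("xyz",cp["attitude"],degrees=True)
    hsv=cv2.cvtColor(p,cv2.COLOR_RGB2HSV);m=((hsv[...,2]>thr)&(hsv[...,1]<60)).astype(np.uint8)
    nl,lab,st,ce=cv2.connectedComponentsWithStats(m);ok=[i for i in range(1,nl) if st[i][4]>30]
    for k,(x,y,z) in G.items():
        c=Rm.inv().apply(np.array([x,y,z])-cp["eye"]);th=np.arctan2(np.hypot(c[0],c[1]),-c[2]);h=np.hypot(c[0],c[1])
        u=cp["cx"]+f*th*c[0]/h;v=cp["cy"]-f*th*c[1]/h
        i=min(ok,key=lambda i:np.hypot(*(ce[i]-[u,v])));s=st[i]
        dd=d[lab==i];print(k,"pred",round(u),round(v),"got",ce[i].round(1),"box",s,"ctr",at(cp,ce[i][1],ce[i][0],z,True).round(4),"depth",np.median(dd).round(4),"pred depth",(-c[2]).round(4))
    cv2.imwrite(fn,p[:,:,::-1])
E
python3 - <<'E'
from h import *
wlook("pics/w1.png",dict(L=(.459,-.1,.172),M=(.464,.088,.136)))
E
```

```text
3.3 [ 0.4613 -0.1003  0.4052] [-1.7995e+02 -6.0000e-02  2.1000e-01]
L pred 312 213 got [310.2 282.2] box [ 217  269  188   35 4232] ctr [ 0.4574 -0.1567] depth 0.4267 pred depth 0.2232
M pred 320 -20 got [296.7 112.7] box [     0      0    596    251 114008] ctr [ 0.4461 -0.0275] depth 0.3679 pred depth 0.2129
```

View pics/w1.png

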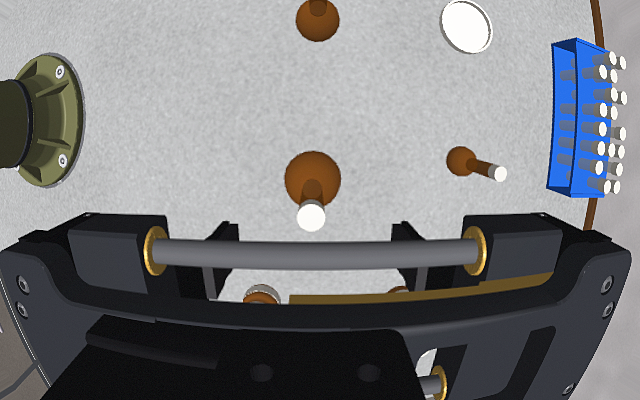

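The wrist view shows the large stopper at about (311,215) and the small stopper at (501,173). The bench was passing the threshold, so I'll measure again with a higher one.

Run:
```python
from h import *
wlook("pics/w2.png",dict(L=(.459,-.1,.174),S=(.653,-.08,.109),dM=(.659,.101,.012)),228)
```

```text
3.35 [ 0.4616 -0.0985  0.405 ] [-1.7994e+02 -4.0000e-02  3.9000e-01]
L pred 312 217 got [310.4 220.1] box [296 207  29  27 591] ctr [ 0.4579 -0.1025] depth 0.2204 pred depth 0.2215
S pred 501 178 got [499.9 176.1] box [494 169  13  15 147] ctr [ 0.6518 -0.0781] depth 0.2782 pred depth 0.2802
dM pred 467 30 got [466.4  27.8] box [ 443    1   51   54 1908] ctr [0.6583 0.104 ] depth 0.3361 pred depth 0.3309
```

Request:
{"method": "jog_arm", "body": {"rows": [[0,-0.003,0.002,0.016,0,0,0],[0,0,0,0.02,0,0,0],[0,0,0,0.02,0,0,0],[0,0,0,0.02,0,0,0],[0,0,0,0.02,0,0,0],[0,0,0,0,0,0,0],[0,0,0,0,0,0,0],[1,0,0,0,0,0,0],[1,0,0,0,0,0,0],[1,0,0,0,0,0,0],[1,0,0,0,0,0,0],[1,0,0,0,0,0,0]], "grip_force": 25}}

```text
time_s: 4.4
tool_pos: [0.4589, -0.1003, 0.3094]
tool_rot: [-180.0, -0.1, 0.5]
force: [-1.1, -0.6, -0.7]
grip_width: 0.0615
```

Request:
{"method": "jog_arm", "body": {"rows": [[1,0,0,0,0,0,0],[1,0,0,0,0,0,0],[1,0,0,0,0,0,0],[1,0,0,0,0,0,0],[1,0,0,0,0,0,0],[1,0,0,0,0,0,0]]}}

```text
time_s: 4.9
tool_pos: [0.4587, -0.1003, 0.3087]
tool_rot: [-180.0, 0.0, 0.5]
force: [-0.7, 0.2, 0.0]
grip_width: 0.0216
```

Request:
{"method": "jog_arm", "body": {"rows": [[1,0,0,0,0,0,0],[1,0,0,0,0,0,0],[1,0,0,-0.005,0,0,0],[1,0,0,-0.01,0,0,0],[1,0,0,-0.015,0,0,0],[1,0,0,-0.02,0,0,0],[1,0,0,-0.025,0,0,0],[1,0,0,-0.025,0,0,0],[1,0,0,-0.025,0,0,0],[1,0,0,-0.02,0,0,0],[1,0,0,-0.015,0,0,0],[1,0,0,-0.01,0,0,0]]}}

```text
time_s: 5.9
tool_pos: [0.4587, -0.1006, 0.4814]
tool_rot: [-180.0, -0.2, 0.5]
force: [0.3, 0.3, -2.1]
grip_width: 0.0194
```

Request:
{"method": "jog_arm", "body": {"rows": [[1,0.001,-0.01,0,0,0,0],[1,0.002,-0.02,0,0,0,0],[1,0.002,-0.025,0,0,0,0],[1,0.002,-0.025,0,0,0,0],[1,0.003,-0.025,0,0,0,0],[1,0.003,-0.025,0,0,0,0],[1,0.003,-0.025,0,0,0,0],[1,0.002,-0.025,0,0,0,0],[1,0.001,-0.025,0,0,0,0],[1,0,-0.02,0,0,0,0],[1,-0.005,-0.02,0,0,0,0],[1,-0.01,-0.02,0,0,0,0]]}}

```text
time_s: 6.9
tool_pos: [0.4602, 0.1666, 0.4772]
tool_rot: [179.9, 0.1, 0.5]
force: [1.4, -0.0, -1.3]
grip_width: 0.0194
```

Request:
{"method": "jog_arm", "body": {"rows": [[1,-0.015,-0.018,0,0,0,0],[1,-0.015,-0.016,0,0,0,0],[1,-0.015,-0.016,0,0,0,0],[1,-0.015,-0.016,0,0,0,0],[1,-0.012,-0.016,0,0,0,0],[1,-0.009,-0.015,0,0,0,0],[1,-0.005,-0.01,0,0,0,0],[1,-0.003,-0.005,0,0,0,0],[1,0,0,0,0,0,0],[1,0,0,0,0,0,0]]}}

```text
time_s: 7.73
tool_pos: [0.3709, 0.2756, 0.4784]
tool_rot: [179.9, 0.0, 0.5]
force: [0.8, 0.1, -2.0]
grip_width: 0.019
```

Run:
```python
from h import *
wlook("pics/w3.png",dict(dL=(.373,.275,.012),dS=(.590,.268,.012),M=(.464,.088,.139)),228)
```

```text
7.7333 [0.3709 0.2756 0.4784] [1.7994e+02 1.0000e-02 4.5000e-01]
dL pred 317 166 got [317.8 150. ] box [ 283  129   68   48 2029] ctr [0.3743 0.299 ] depth 0.4506 pred depth 0.4496
dS pred 455 174 got [455.2 170.8] box [440 153  33  38 919] ctr [0.5903 0.2732] depth 0.4567 pred depth 0.4516
M pred 386 326 got [314.5 283. ] box [ 292  270   46   25 1029] ctr [0.3708 0.1566] depth 0.1261 pred depth 0.3718
```

View pics/w3.png

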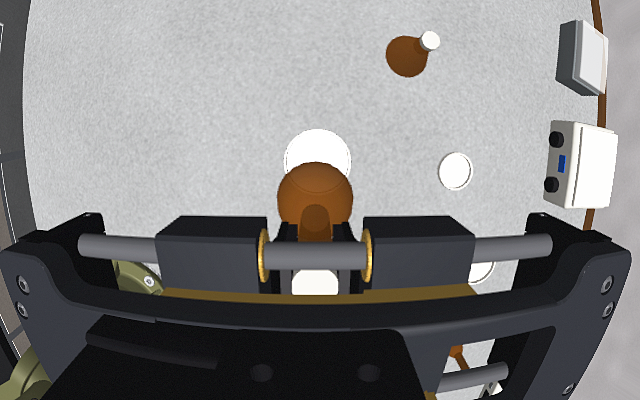

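Request:
{"method": "jog_arm", "body": {"rows": [[1,0.003,-0.002,0.01,0,0,0],[1,0,0,0.02,0,0,0],[1,0,0,0.025,0,0,0],[1,0,0,0.025,0,0,0],[1,0,0,0.025,0,0,0],[1,0,0,0.02,0,0,0],[1,0,0,0.015,0,0,0],[1,0,0,0.01,0,0,0],[1,0,0,0.005,0,0,0],[1,0,0,0.003,0,0,0],[1,0,0,0.002,0,0,0],[1,0,0,0,0,0,0]]}}

```text
time_s: 8.78
tool_pos: [0.3739, 0.2781, 0.3192]
tool_rot: [-180.0, -0.0, 0.5]
force: [-0.3, 0.3, -1.5]
grip_width: 0.0194
```

Request:
{"method": "jog_arm", "body": {"rows": [[1,0,0,0.001,0,0,0],[1,0,0,0.001,0,0,0],[1,0,0,0.001,0,0,0],[1,0,0,0,0,0,0],[1,0,0,0,0,0,0]]}}

```text
time_s: 9.2
tool_pos: [0.3736, 0.2781, 0.3159]
tool_rot: [-180.0, -0.0, 0.5]
force: [-0.2, -0.8, -1.7]
grip_width: 0.0194
```

Request:
{"method": "jog_arm", "body": {"rows": [[1,0,0,0.001,0,0,0],[1,0,0,0.001,0,0,0],[1,0,0,0,0,0,0],[1,0,0,0,0,0,0]]}}

```text
time_s: 9.53
tool_pos: [0.3735, 0.278, 0.3137]
tool_rot: [180.0, 0.0, 0.5]
force: [0.4, -0.2, -1.0]
grip_width: 0.0195
```

Request:
{"method": "jog_arm", "body": {"rows": [[1,0,0,0.001,0,0,0],[1,0,0,0,0,0,0],[1,0,0,0,0,0,0]]}}

```text
time_s: 9.78
tool_pos: [0.3736, 0.2781, 0.3127]
tool_rot: [180.0, -0.0, 0.5]
force: [-0.5, -0.7, -1.9]
grip_width: 0.0193
```

Request:
{"method": "jog_arm", "body": {"rows": [[1,0,0,0.001,0,0,0],[1,0,0,0,0,0,0],[1,0,0,0,0,0,0]]}}

```text
time_s: 10.03
tool_pos: [0.3737, 0.2781, 0.3127]
tool_rot: [-180.0, -0.0, 0.5]
force: [-1.3, -1.8, 5.6]
grip_width: 0.019
```

Request:
{"method": "jog_arm", "body": {"rows": [[1,0,0,0.001,0,0,0],[1,0,0,0,0,0,0],[1,0,0,0,0,0,0]]}}

```text
time_s: 10.28
tool_pos: [0.3738, 0.2782, 0.3127]
tool_rot: [-179.9, -0.0, 0.5]
force: [-3.2, -1.9, 11.3]
grip_width: 0.0195
```

Request:
{"method": "jog_arm", "body": {"rows": [[1,0,0,-0.001,0,0,0],[1,0,0,0,0,0,0],[0,0,0,0,0,0,0],[0,0,0,0,0,0,0],[0,0,0,0,0,0,0],[0,0,0,0,0,0,0],[0,0,0,0,0,0,0],[0,0,0,-0.01,0,0,0],[0,0,0,-0.025,0,0,0],[0,0,0,-0.03,0,0,0],[0,0,0,-0.03,0,0,0],[0,0,0,-0.01,0,0,0]]}}

```text
time_s: 11.28
tool_pos: [0.3743, 0.2785, 0.422]
tool_rot: [-179.7, -0.3, 0.5]
force: [0.7, 0.6, 1.4]
grip_width: 0.0781
```

Request:
{"method": "jog_arm", "body": {"rows": [[0,0.015,0.02,0,0,0,0],[0,0.015,0.03,0,0,0,0],[0,0.015,0.03,0,0,0,0],[0,0.015,0.03,0,0,0,0],[0,0.015,0.03,0,0,0,0],[0,0.01,0.03,0,0,0,0],[0,0.005,0.02,0.02,0,0,0],[0,0,0,0.01,0,0,0],[0,0,0,0,0,0,0],[0,0,0,0,0,0,0]]}}

```text
time_s: 12.12
tool_pos: [0.4647, 0.0895, 0.3865]
tool_rot: [-180.0, 0.1, 0.5]
force: [0.1, -0.0, 0.1]
grip_width: 0.0868
```

Run:
```python
from h import *
wlook("pics/w4.png",dict(M=(.464,.088,.139),Lplaced=(.374,.278,.178)),228)
```

```text
12.1167 [0.4647 0.0895 0.3865] [-1.7999e+02  8.0000e-02  5.1000e-01]
M pred 315 210 got [314.1 208.6] box [303 198  23  22 419] ctr [0.4631 0.0892] depth 0.2355 pred depth 0.2375
Lplaced pred 186 -45 got [250.   33.2] box [ 201    0   80   57 1343] ctr [0.4227 0.2116] depth 0.3245 pred depth 0.1538
```

View pics/w4.png

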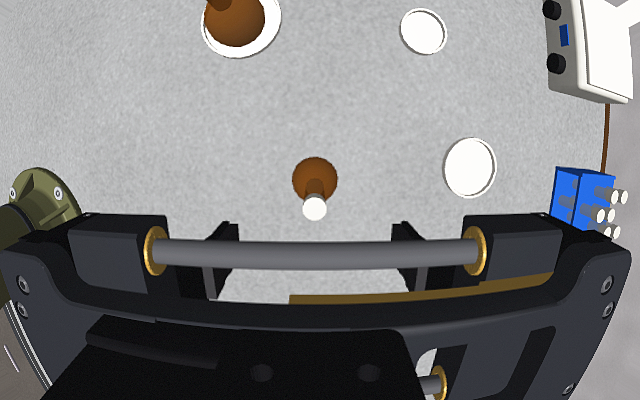

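The large flask stands inside its dish (about (238,25) in this view). The medium stopper is at (314,208), in line with the gripper.

Request:
{"method": "jog_arm", "body": {"rows": [[0,-0.001,0,0.02,0,0,0],[0,0,0,0.025,0,0,0],[0,0,0,0.025,0,0,0],[0,0,0,0.022,0,0,0],[0,0,0,0.015,0,0,0],[0,0,0,0.005,0,0,0],[0,0,0,0,0,0,0],[1,0,0,0,0,0,0],[1,0,0,0,0,0,0],[1,0,0,0,0,0,0],[1,0,0,0,0,0,0],[1,0,0,0,0,0,0]]}}

```text
time_s: 13.17
tool_pos: [0.4644, 0.0889, 0.2755]
tool_rot: [-180.0, -0.1, 0.5]
force: [-0.0, -0.3, -0.3]
grip_width: 0.0618
```

Request:
{"method": "jog_arm", "body": {"rows": [[1,0,0,0,0,0,0],[1,0,0,0,0,0,0],[1,0,0,0,0,0,0],[1,0,0,0,0,0,0],[1,0,0,0,0,0,0],[1,0,0,0,0,0,0],[1,0,0,0,0,0,0],[1,0,0,0,0,0,0],[1,0,0,0,0,0,0]]}}

```text
time_s: 13.92
tool_pos: [0.4641, 0.0888, 0.2747]
tool_rot: [180.0, 0.0, 0.5]
force: [-0.3, -0.0, -0.5]
grip_width: 0.0175
```

Request:
{"method": "jog_arm", "body": {"rows": [[1,0,0,-0.005,0,0,0],[1,0,0,-0.01,0,0,0],[1,0,0,-0.02,0,0,0],[1,0,0,-0.02,0,0,0],[1,0,0,-0.02,0,0,0],[1,0.01,0,-0.015,0,0,0],[1,0.015,-0.001,-0.01,0,0,0],[1,0.02,-0.002,0,0,0,0],[1,0.02,-0.002,0,0,0,0],[1,0.02,-0.002,0,0,0,0],[1,0.02,-0.002,0,0,0,0],[1,0.02,-0.002,0,0,0,0]]}}

```text
time_s: 14.92
tool_pos: [0.59, 0.1011, 0.3758]
tool_rot: [-180.0, -0.0, 0.5]
force: [0.2, 0.1, -0.6]
grip_width: 0.0174
```

Request:
{"method": "jog_arm", "body": {"rows": [[1,0.02,-0.002,0,0,0,0],[1,0.02,-0.002,0,0,0,0],[1,0.015,0,0,0,0,0],[1,0.01,0,0,0,0,0],[1,0.004,0,0,0,0,0],[1,0,0,0,0,0,0],[1,0,0,0,0,0,0]]}}

```text
time_s: 15.5
tool_pos: [0.6577, 0.1054, 0.3751]
tool_rot: [-180.0, 0.0, 0.5]
force: [-0.3, 0.6, -1.0]
grip_width: 0.0177
```

Run:
```python
from h import *
wlook("pics/w5.png",dict(dM=(.658,.104,.012),dS=(.590,.270,.012)),228)
```

```text
15.5 [0.6577 0.1054 0.3751] [-1.8e+02  2.0e-02  4.7e-01]
dM pred 316 181 got [320.9 164.7] box [ 285  145   68   52 1723] ctr [0.6635 0.1226] depth 0.352 pred depth 0.3496
dS pred 256 36 got [258.9  35. ] box [ 233   10   52   49 1817] ctr [0.5932 0.2707] depth 0.3152 pred depth 0.3095
```

View pics/w5.png

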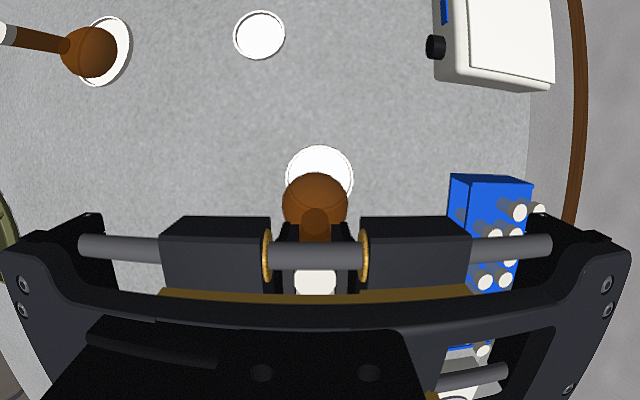

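Request:
{"method": "jog_arm", "body": {"rows": [[1,0.002,0,0.01,0,0,0],[1,0,0,0.02,0,0,0],[1,0,0,0.02,0,0,0],[1,0,0,0.02,0,0,0],[1,0,0,0.012,0,0,0],[1,0,0,0.006,0,0,0],[1,0,0,0.003,0,0,0],[1,0,0,0.002,0,0,0],[1,0,0,0.001,0,0,0],[1,0,0,0.001,0,0,0],[1,0,0,0,0,0,0],[1,0,0,0,0,0,0]]}}

```text
time_s: 16.55
tool_pos: [0.6602, 0.1054, 0.2804]
tool_rot: [-180.0, -0.1, 0.5]
force: [1.3, 0.5, -0.5]
grip_width: 0.0175
```

Request:
{"method": "jog_arm", "body": {"rows": [[1,0,0,0.001,0,0,0],[1,0,0,0,0,0,0],[1,0,0,0,0,0,0]]}}

```text
time_s: 16.8
tool_pos: [0.66, 0.1054, 0.2788]
tool_rot: [-180.0, -0.0, 0.5]
force: [0.1, -0.2, 0.3]
grip_width: 0.0177
```

Request:
{"method": "jog_arm", "body": {"rows": [[1,0,0,0.001,0,0,0],[1,0,0,0,0,0,0],[1,0,0,0,0,0,0]]}}

```text
time_s: 17.05
tool_pos: [0.6601, 0.1054, 0.2788]
tool_rot: [-180.0, -0.0, 0.5]
force: [-2.5, -0.8, 6.5]
grip_width: 0.0177
```

Request:
{"method": "jog_arm", "body": {"rows": [[1,0,0,-0.001,0,0,0],[1,0,0,0,0,0,0],[0,0,0,0,0,0,0],[0,0,0,0,0,0,0],[0,0,0,0,0,0,0],[0,0,0,0,0,0,0],[0,0,0,0,0,0,0],[0,0,0,-0.01,0,0,0],[0,0,0,-0.025,0,0,0],[0,0,0,-0.025,0,0,0],[0,0,0,-0.02,0,0,0],[0,0,0,-0.01,0,0,0]]}}

```text
time_s: 18.05
tool_pos: [0.6607, 0.1052, 0.3729]
tool_rot: [-179.9, -0.3, 0.5]
force: [-0.0, 0.1, 0.7]
grip_width: 0.0759
```

Request:
{"method": "jog_arm", "body": {"rows": [[0,-0.001,0.02,0,0,0,0],[0,-0.001,0.03,0,0,0,0],[0,-0.001,0.03,0,0,0,0],[0,-0.001,0.03,0,0,0,0],[0,-0.001,0.03,0,0,0,0],[0,-0.001,0.025,0,0,0,0],[0,-0.001,0.015,0.02,0,0,0],[0,-0.001,0.004,0.01,0,0,0],[0,0,0,0,0,0,0],[0,0,0,0,0,0,0]]}}

```text
time_s: 18.88
tool_pos: [0.6534, -0.0771, 0.3377]
tool_rot: [-179.9, 0.1, 0.5]
force: [0.4, -0.8, -0.2]
grip_width: 0.0869
```

Run:
```python
from h import *
wlook("pics/w6.png",dict(S=(.652,-.079,.109)),228)
```

```text
18.8833 [ 0.6534 -0.0771  0.3377] [-1.7992e+02  1.3000e-01  5.4000e-01]
S pred 315 218 got [312.9 217.5] box [301 207  24  22 401] ctr [ 0.6508 -0.0784] depth 0.2178 pred depth 0.2195
```

View pics/w6.png

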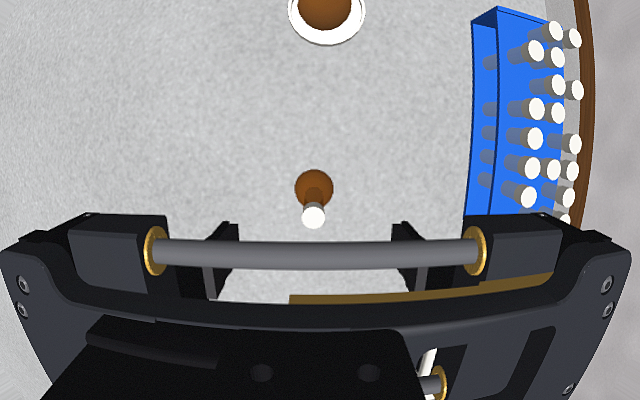

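The medium flask is inside its dish, seen at (327,5). The small stopper is at (313,217), in line with the gripper.

Request:
{"method": "jog_arm", "body": {"rows": [[0,-0.002,0.001,0.02,0,0,0],[0,0,0,0.025,0,0,0],[0,0,0,0.024,0,0,0],[0,0,0,0.015,0,0,0],[0,0,0,0.01,0,0,0],[0,0,0,0,0,0,0],[0,0,0,0,0,0,0],[1,0,0,0,0,0,0],[1,0,0,0,0,0,0],[1,0,0,0,0,0,0],[1,0,0,0,0,0,0],[1,0,0,0,0,0,0]]}}

```text
time_s: 19.93
tool_pos: [0.6517, -0.0798, 0.2454]
tool_rot: [-180.0, -0.1, 0.5]
force: [-0.9, 0.1, -1.1]
grip_width: 0.0613
```

Request:
{"method": "jog_arm", "body": {"rows": [[1,0,0,0,0,0,0],[1,0,0,0,0,0,0],[1,0,0,0,0,0,0],[1,0,0,0,0,0,0],[1,0,0,0,0,0,0],[1,0,0,0,0,0,0],[1,0,0,0,0,0,0],[1,0,0,0,0,0,0],[1,0,0,0,0,0,0]]}}

```text
time_s: 20.68
tool_pos: [0.6515, -0.0796, 0.2447]
tool_rot: [-180.0, 0.0, 0.5]
force: [-0.4, 0.9, 0.4]
grip_width: 0.0157
```

Request:
{"method": "jog_arm", "body": {"rows": [[1,0,0,-0.005,0,0,0],[1,0,0,-0.01,0,0,0],[1,0,0,-0.02,0,0,0],[1,0,0,-0.025,0,0,0],[1,0,0,-0.03,0,0,0],[1,0,0,-0.03,0,0,0],[1,-0.008,0,-0.025,0,0,0],[1,-0.015,-0.01,-0.015,0,0,0],[1,-0.015,-0.02,-0.01,0,0,0],[1,-0.015,-0.025,0,0,0,0],[1,-0.015,-0.025,0,0,0,0],[1,-0.01,-0.025,0,0,0,0]]}}

```text
time_s: 21.68
tool_pos: [0.5714, 0.025, 0.4164]
tool_rot: [-179.9, -0.1, 0.4]
force: [0.6, -0.4, 0.3]
grip_width: 0.0154
```

Request:
{"method": "jog_arm", "body": {"rows": [[1,0,-0.025,0,0,0,0],[1,0,-0.025,0,0,0,0],[1,0,-0.03,0,0,0,0],[1,0,-0.03,0,0,0,0],[1,0,-0.03,0,0,0,0],[1,0.003,-0.03,0,0,0,0],[1,0.005,-0.025,0,0,0,0],[1,0.005,-0.025,0,0,0,0],[1,0.003,-0.015,0.03,0,0,0],[1,0.002,-0.01,0.03,0,0,0],[1,0,0,0.02,0,0,0],[1,0,0,0,0,0,0]]}}

```text
time_s: 22.68
tool_pos: [0.5869, 0.2703, 0.3302]
tool_rot: [179.8, 0.4, 0.6]
force: [-1.7, 0.4, -0.9]
grip_width: 0.0154
```

Request:
{"method": "jog_arm", "body": {"rows": [[1,0,0,0,0,0,0],[1,0,0,0,0,0,0]]}}

```text
time_s: 22.85
tool_pos: [0.5894, 0.2692, 0.3371]
tool_rot: [-179.9, -0.2, 0.4]
force: [0.6, -0.7, -1.0]
grip_width: 0.0155
```

Run:
```python
from h import *
wlook("pics/w7.png",dict(dS=(.592,.270,.012)),228)
```

```text
22.85 [0.5894 0.2692 0.3371] [-1.7994e+02 -1.6000e-01  4.1000e-01]
dS pred 317 186 got [317.8 174.5] box [ 288  155   59   46 1651] ctr [0.5926 0.2821] depth 0.3163 pred depth 0.3124
```

View pics/w7.png

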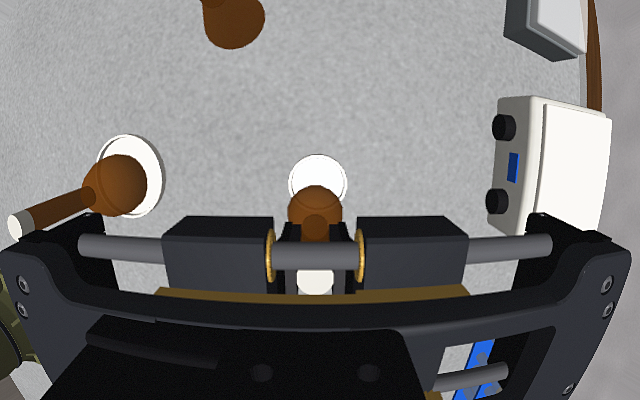

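Request:
{"method": "jog_arm", "body": {"rows": [[1,0.003,-0.001,0.01,0,0,0],[1,0,0,0.02,0,0,0],[1,0,0,0.02,0,0,0],[1,0,0,0.018,0,0,0],[1,0,0,0.01,0,0,0],[1,0,0,0.005,0,0,0],[1,0,0,0.002,0,0,0],[1,0,0,0.001,0,0,0],[1,0,0,0,0,0,0],[1,0,0,0,0,0,0]]}}

```text
time_s: 23.73
tool_pos: [0.5921, 0.271, 0.25]
tool_rot: [-179.9, -0.1, 0.5]
force: [-0.4, -0.5, -1.0]
grip_width: 0.0157
```

Request:
{"method": "jog_arm", "body": {"rows": [[1,0,0,0.001,0,0,0],[1,0,0,0,0,0,0],[1,0,0,0,0,0,0]]}}

```text
time_s: 23.98
tool_pos: [0.592, 0.271, 0.2487]
tool_rot: [-179.9, -0.1, 0.5]
force: [-0.8, 0.3, 1.1]
grip_width: 0.0153
```

Request:
{"method": "jog_arm", "body": {"rows": [[1,0,0,0.001,0,0,0],[1,0,0,0,0,0,0],[1,0,0,0,0,0,0]]}}

```text
time_s: 24.23
tool_pos: [0.5921, 0.271, 0.2487]
tool_rot: [-179.9, -0.1, 0.5]
force: [-1.0, 0.2, 7.1]
grip_width: 0.0156
```

Contact with the dish floor. I'll release and rise, then back away for the final check.

Request:
{"method": "jog_arm", "body": {"rows": [[1,0,0,-0.001,0,0,0],[1,0,0,0,0,0,0],[0,0,0,0,0,0,0],[0,0,0,0,0,0,0],[0,0,0,0,0,0,0],[0,0,0,0,0,0,0],[0,0,0,0,0,0,0],[0,0,0,-0.01,0,0,0],[0,0,0,-0.03,0,0,0],[0,0,0,-0.04,0,0,0],[0,0,0,-0.04,0,0,0],[0,0,0,-0.03,0,0,0]]}}

```text
time_s: 25.23
tool_pos: [0.5919, 0.2707, 0.4022]
tool_rot: [-179.9, -0.2, 0.5]
force: [0.4, -0.1, 0.2]
grip_width: 0.0741
```

Request:
{"method": "jog_arm", "body": {"rows": [[0,0,-0.03,0,0,0,0],[0,0,-0.035,0,0,0,0],[0,0,-0.035,0,0,0,0],[0,0,-0.035,0,0,0,0],[0,-0.01,-0.035,0,0,0,0],[0,-0.02,-0.035,0,0,0,0],[0,-0.02,-0.035,0,0,0,0],[0,-0.02,-0.035,0,0,0,0],[0,-0.02,-0.03,0,0,0,0],[0,0,-0.015,0,0,0,0],[0,0,0,0,0,0,0],[0,0,0,0,0,0,0]]}}

```text
time_s: 26.23
tool_pos: [0.4982, 0.591, 0.3977]
tool_rot: [180.0, -0.0, 0.6]
force: [0.3, -0.4, 0.2]
grip_width: 0.0869
```

Run:
```python
from h import *
import cv2
a,_=cams.read_camera("side");b,_=cams.read_camera("top")
im=np.vstack([cv2.resize(a[110:350,200:470],(640,569))[:300+0],cv2.resize(b[130:280,150:470],(640,300))])
cv2.imwrite("pics/fin.png",im[:,:,::-1])
for n,zz in(("side",0),("top",0)):
    cp=cams.camera_params(n)
    for k,z in Z.items():
        if "dish" in k: continue
        if "flask_" in k and "conical" not in k: z+=.004
        for r in landmark_of(n,k)[:1]: print(n,k,round(r["conf"],2),np.round(at(cp,*r["position"],z),3))
```

```text
side flask_large_center 0.92 [0.371 0.287]
side flask_medium_center 0.56 [0.659 0.091]
side flask_small_center 0.64 [0.601 0.291]
side conical_flask_mid 0.5 [0.495 0.449]
side reagent_bottle_mid 0.71 [0.357 0.357]
side beaker_mid 0.75 [ 0.526 -0.412]
side jar_mid 0.74 [ 0.382 -0.29 ]
top flask_large_center 0.55 [0.37  0.267]
top flask_medium_center 0.66 [0.661 0.1  ]
top flask_small_center 0.62 [0.577 0.268]
top conical_flask_mid 0.85 [0.51  0.444]
top reagent_bottle_mid 0.71 [ 0.577 -0.306]
top beaker_mid 0.82 [ 0.516 -0.416]
top jar_mid 0.67 [ 0.385 -0.284]
```

View pics/fin.png

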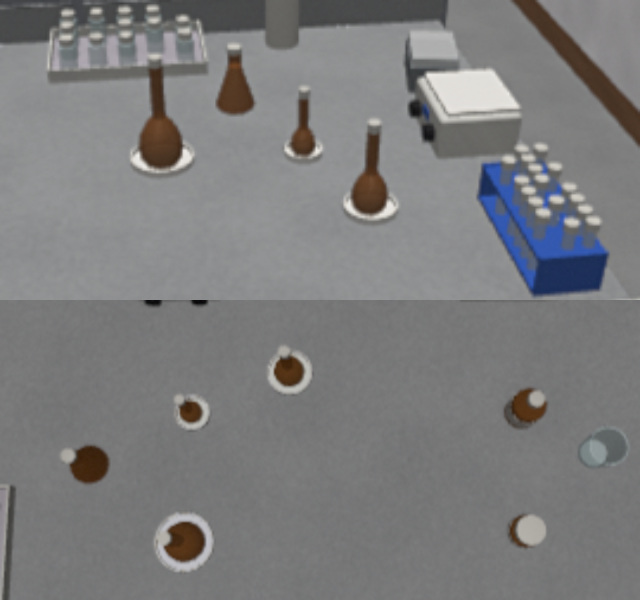

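All three flasks stand upright inside the rims of their matching dishes, at (160,145), (303,140) and (370,190) in the upper crop. The conical flask, bottle, beaker and jar have not moved.

```bash
python3 -c "
from cell import env;print(env.sign_off())"
```

```text
the job is handed in; nothing more can be done
None
```

I stood the large, medium and small volumetric flasks, in that order, in their matching dishes. Each was lowered until it touched the dish floor (force 6–11 N) and then released. I handed the job in at about 26.5 s of robot time, with the gripper open and clear of everything.

- **Flasks:** The last side and top pictures show all three upright and inside their rims.
- **Bystanders:** The conical flask, bottle, beaker and jar stand where they were. Their measured positions agree with the first ones to within about 1.5 cm, which is the network's own scatter.
- **Disagreements:** One side-camera "reagent bottle" detection was false: it fell on the large flask, while the top camera found the bottle in its place. The network's flask positions also scattered by 1–2 cm between cameras, so I relied on the pictures and the arm's position readings instead.

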